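# Bring the ring and the magnifier of an inspection stand together and hold the lock pin

## Robot

A 6-joint arm with a two-finger parallel gripper is mounted at the origin on the work surface. World frame = base frame: x ahead of the robot, y to its left, z up, the work surface at z = 0. Lengths are in m, angles in rad, forces in N, time in s.
With the tool pointing down it reaches from about 0.425 to 1.125 m from the base axis. Payload 14.9 kg.
Tool frame: the origin (TCP) lies on the centre line of the jaws, within the pads' length; the fingertips stand robot.tips_ahead ahead of it and the grasp point (between the pads) lies 2 mm behind it (robot.tips_ahead is the distance from the TCP to the fingertips, in m); z points along the fingers, y is the line along which they close (so a half turn about z gives the same grasp; the last joint's range is limited). The gripper opens to 91 mm and grips with 3 to 60 N. Pads are 32 mm wide; open, the fingers measure 118 mm over their backs; the gripper's body (76 mm by 178 mm) begins 60 mm behind the grasp point.
Start: joints at [-1.232, 0.379, 1.734, -0, 1.028, -0.033], TCP at [0.254, -0.652, 0.231] pointing down, gripper open.
Joint ranges: [-2.77, 2.77], [-0.74, 2.19], [0, 2.66], [-1.06, 4.2], [0.31, 2.87], [-3.08, 3.08]. Speed limits (rad/s): [1.89, 1.89, 2.39, 3.14, 3.14, 3.14].

## Interface

Orientations are given as [roll, pitch, yaw] about the fixed x, y, z axes, in that order (R = Rz(yaw) Ry(pitch) Rx(roll)).
In Python, from workcell import robot, cam, status gives the robot as it stands (robot), with the cameras (cam) and the readings (status).
- The arm moves only by the tool inch_along, called after "Call:" as name(argument=value, ...), one argument or row to a line, values as JSON. Schema: {"type":"object","properties":{"segments":{"type":"array","items":{"type":"object","properties":{"dx":{"type":"number"},"dy":{"type":"number"},"dz":{"type":"number"},"spin":{"type":"number"}},"additionalProperties":false},"minItems":1,"maxItems":20},"jaw":{"type":"number"},"squeeze":{"type":"number"},"only":{"type":"string"},"quiet":{"type":"boolean"},"lines":{"type":"string"}},"required":["segments"],"additionalProperties":false}. segments is a list of rows, 1 to 20 of them, each an object with the fields dx, dy, dz (the shift in parts of the range, where 1.0 means 0.4 m), spin (a turn about the tool's z in shares of pi/2 rad (1.0 is pi/2 rad)); a field left out counts as zero; each row shifts and turns the commanded pose from where the row before left it, along the tool's axes as they then stand; what a row does not reach is not made up. A row lasts 1/12 s, in which the tool goes at most 0.0417 m and 0.125 rad, less where a joint would pass 70% of its speed; a pose out of reach is approached as far as the arm can. jaw is the finger opening in m, set as the call begins (left out keeps the last). The fingers move at their own pace and stop on an object; squeeze is the grip in N (left out, the last holds). Time passes only in rows, so rows that do not move let the fingers close. The tool returns the time, the measured TCP pose, the force, the opening and the grip force at its end. only (a regular expression) keeps the lines of the reply that match it, lines (a string "A,B") keeps lines A to B, and quiet returns only ok. No shift or turn number may pass 1 either way. Input that does not fit is refused with a message, and nothing moves.
- status.read_state(): the state, without advancing time (a new reading comes with each control period).
- cam.snapshot(name): name is "scene" or "side" or "wrist"; returns the picture (420x560x3 uint8, red, green, blue); there is no depth.
- cam.camera_info(name): a dict with "K" (3x3 intrinsics, pixels), "k1" (the pictures are not rectified: a ray, as slopes to the right and down, at radius r is drawn at 1 + k1 r^2 times it, then the intrinsics apply), "T" (4x4, takes a point from camera to world coordinates). Camera axes: x right, y up, looking along -z (the intrinsics and any distortion apply to the point x, -y, -z); pixel columns grow to the right and rows downward; lengths in m; the calibration is good to about 2 mm. A picture is of the moment at which its call begins: read the wrist's pose just before it. camera_info takes no time and is no camera call; for the wrist camera it gives the pose at the moment of the call.
- robot.sign_off(): hands the job in; it is judged then, once.
The state is a dict: "t": time; "qpos": joint angles; "dq": joint speeds; "joint_efforts": joint torques, N m; "position": TCP position; "tcp_rot": TCP orientation; "contact_force": force on the tool from outside, world axes, zero at the start; "moment": the same for the moment, N m; "width": finger opening in m; "gripper_force": force on a finger pad.
Only numpy, scipy, OpenCV 4.12 (cv2) and the standard library are available. Lean on these libraries where they do the work, as an engineer would, in place of code of your own. Each camera call takes 0.05 s, during which the arm holds its last target. There are 200 camera calls.

## Task

On the inspection stand, take the ring slide by its black post and push it along its track, under the light bar, fully home against the end stop. Then pull up the lock plunger of the magnifier section, slide the section to the next hole towards the ring so that the lens is above the ring, and let the pin go fully down into that hole. Finish while still gripping the plunger knob with the pin held down in the hole, and leave the other things on the bench where they are.

Things in the scene. Friction and masses are not known exactly. Their poses are not given: they have to be found in the camera images.
- stand: The inspection stand, screwed down: grey base plate 200 mm (x) by 480 mm (y, from y = -310 to +170 mm), top at z = 12 mm. Origin on the bench surface, z up. Along its y axis run the track of the ring slide (centre line x = -45 mm, rails from x = -76 to -14 mm, up to z = 24 mm) and, at x = +50 mm, a fixed tube for the magnifier section.
- end_stop (a point): Face of the steel end stop at the +y end of the ring slide's track (stand x = -45, y = +40 mm), 22 mm above the bench; the stop is 62 mm wide, up to z = 32 mm.
- light_bar (a point): Middle of the aluminium light bar that bridges the track at stand x = -45, y = -50 mm: 90 mm long (x), 18 mm wide (y), underside at z = 85 mm, top at z = 98 mm (this point); its two posts stand outside the rails.
- tube (a point): Top of the fixed horizontal square steel tube at its hole nearest the ring (stand x = +50, y = 0, z = 150 mm). The tube runs along the stand's y, 24 mm wide, between uprights (34 mm in x, 26 mm in y, top at z = 158 mm) at stand y = -112 and +150 mm, with four 11 mm square holes in its top at stand y = +80, +40, 0 and -40 mm.
- ring_slide (a joint): Position of the ring slide along the track in m: 0 is farthest out, 0.120 is fully home against the end stop; it grows towards +y of the stand. It cannot leave the track, rubs lightly (about 1.5 N) and stays where it is left. It starts between 0 and 0.05.
- slide_handle (a point): Grip point on the upright black post of the ring slide: round, 16 mm diameter, flat top at z = 83 mm, 15 mm above this point; it stands free down to z = 25 mm. On the track's centre line (stand x = -45 mm), 125 mm behind the ring towards -y. With the slide home it is at stand y = -125 mm, still outside the light bar.
- ring (a point): Centre of the gold ring (20 mm across, upright) on the front end of the ring slide, 59 mm above the bench; top of its stone at 75 mm. With the slide home it is at stand x = -45, y = 0 mm.
- section (a joint): Position of the sliding magnifier section (dark sleeve around the tube, 40 mm wide, 70 mm long, top at z = 158 mm) in m: 0 at the hole it starts in (stand y = +40), growing towards -y of the stand; next hole towards the ring at 0.040, others at 0.080 and -0.040; stops at -0.045 and 0.085. It rubs about 1.5 N, no spring, free only while the pin is out of a hole; the pin has 1.5 mm play.
- plunger (a joint): Height of the vertical lock plunger in m: 0 fully down (pin seated), 0.014 upper stop. It sits in the middle of the section and rides with it; a spring pushes it down with about 4 N when down, 6 N when up. The round-ended 8 mm pin is 8 mm deep in the hole when seated, clear of it above 0.008; between holes it rests on the tube at 0.008.
- lock_knob: Steel knob of the lock plunger: upright cylinder 24 mm diameter, 22 mm high; origin at its centre, 31 mm above the section's top, thus 189 mm above the bench when the pin is seated. Below it is a thin stem (8 mm) and a brass collar 18 mm wide, 9 mm high, on the section's top.
- lens (a point): Centre of the round lens (72 mm over its dark frame, 8 mm thick, 138 mm above the bench), held by an arm 95 mm to the -x side (stand frame) of the plunger; it moves with the section. With the section at 0.040 it is straight above the ring of a slide that is home.
- loupe: Bystander: brass hand loupe 26 mm wide, 26 mm high, standing on the stand's base plate near its -y end. Origin at its underside.
- small_jar: Bystander: small clear jar with black lid, 42 mm wide, 45 mm high, on the base plate beyond the end stop. Origin at its underside.
- ring_box: Bystander: blue ring box, 50 x 50 x 35 mm, on the bench in front of the stand. Origin at its underside.
- jar_a: Bystander: white jar with blue lid, 72 mm wide, 120 mm high, on the bench at the robot's left, beside the stand. Origin at its underside.
- bench_block: Bystander: steel bench block 90 x 90 x 22 mm, on the bench at the robot's left. Origin at its underside.
- hammer: Bystander: hammer 220 mm long lying on the bench at the robot's right. Origin at its underside.

How it is judged:
By the outcome, as a careful person would: the job done as asked, in the order asked, and still so for the second after the job is handed in, while the arm keeps its last pose, push and grip.
It also fails if it takes over 43 s, if anything falls off the work surface, if the arm or the gripper's body presses on something with over 40 N, if the wrist force passes 120 N, or if a joint passes its speed limit or range.

## Working session

There is one attempt and no reset: what is moved stays moved. The work goes in short steps, Python scripts to look and compute and a tool call to move; the robot and the scene stay as the last step left them, time stands still between calls to the robot, and variables do not carry over. Pictures are saved under pics/ and viewed, at most 10 in all, crops included, and the job is handed in when it is done.

```bash
ls; mkdir -p pics; python3 - <<'E'
from workcell import robot, cam, status
import cv2
print(robot.tips_ahead); s=status.read_state(); print(s['t'],s['position'],s['tcp_rot'],s['width'])
for n in ("scene","side"):
    c=cam.camera_info(n); print(n,c)
    cv2.imwrite(f"pics/{n}0.png",cam.snapshot(n)[:,:,::-1])
E
```

```text
pics
workcell.py
0.017
0.0 [ 0.25414469 -0.65182966  0.23028537] [-3.14046576e+00 -4.80248334e-05  3.71772624e-01] 0.09132809550824476
scene {'K': array([[388.68936774,   0.        , 281.31750432],
       [  0.        , 388.68936774, 209.92908233],
       [  0.        ,   0.        ,   1.        ]]), 'k1': -0.02200000162229326, 'T': array([[-0.85414666, -0.40230087,  0.32952617,  0.89831852],
       [ 0.52002961, -0.66276894,  0.53880101,  0.52924297],
       [ 0.00163959,  0.63157845,  0.77531024,  0.89147416],
       [ 0.        ,  0.        ,  0.        ,  1.        ]])}
side {'K': array([[434.11963437,   0.        , 285.69306998],
       [  0.        , 434.11963437, 219.67545448],
       [  0.        ,   0.        ,   1.        ]]), 'k1': -0.10398176003738975, 'T': array([[ 0.9989155 ,  0.0229917 , -0.04048714,  0.49863   ],
       [-0.0441646 ,  0.7432163 , -0.66759196, -0.74795499],
       [ 0.01474163,  0.66865605,  0.7434257 ,  0.99375694],
       [ 0.        ,  0.        ,  0.        ,  1.        ]])}
```

View pics/scene0.png

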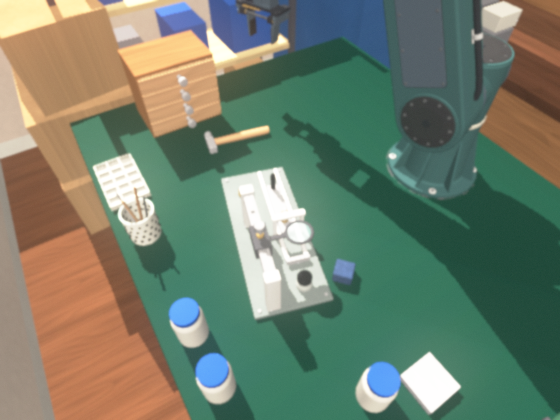

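View pics/side0.png

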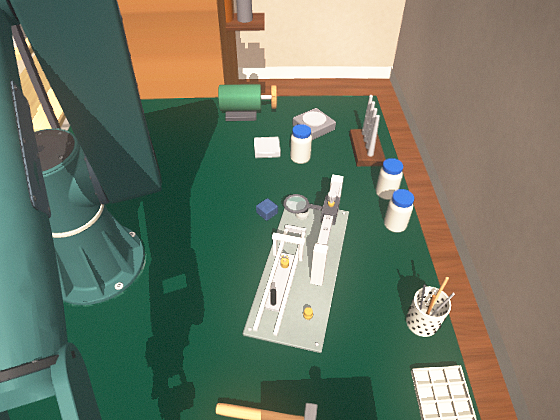

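The scene picture shows the stand with corners near (222,177), (284,168), (330,298) and (258,318). In the side picture the black post is at (273,293), the lens at (296,204) and the knob near (332,204). I'll enlarge both to get the corners.

```bash
python3 - <<'E'
import cv2,numpy as np
a=cv2.imread("pics/scene0.png")[160:325,205:345]; b=cv2.imread("pics/side0.png")[165:360,230:370]
a=cv2.resize(a,None,fx=2.8*1,fy=2.8,interpolation=cv2.INTER_CUBIC)
b=cv2.resize(b,None,fx=2.8,fy=2.8,interpolation=cv2.INTER_CUBIC)
o=np.zeros((560,790,3),np.uint8);o[:a.shape[0],:a.shape[1]]=a;o[:b.shape[0],395:395+b.shape[1]]=b
cv2.imwrite("pics/crop0.png",o)
E
```

```text
(no output)
```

View pics/crop0.png

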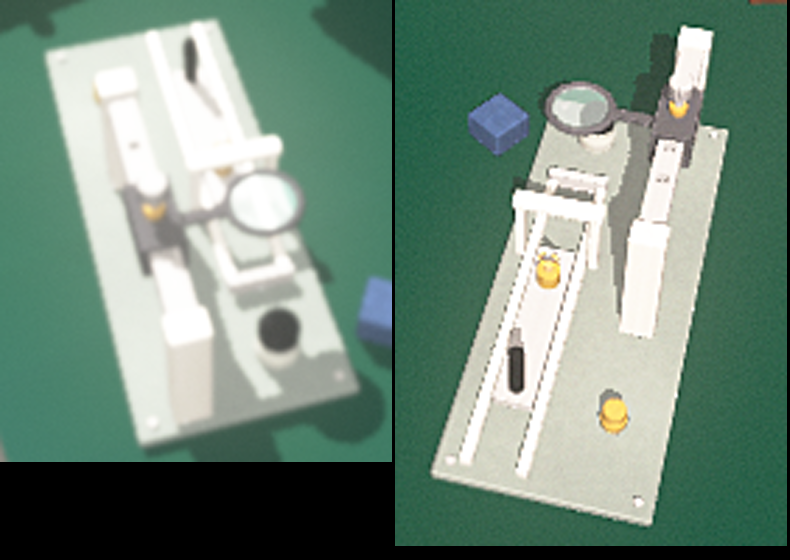

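Crop: the plate corners are clear in both views. In the scene half they are at (46,50), (217,20), (357,390) and (140,447); in the side half (432,473), (650,522) and (727,128). The post is at (190,42) to (190,80) and (516,345) to (516,390). I'll fit the planar pose.

```bash
cat > h.py <<'E'
import numpy as np, cv2
from scipy.optimize import least_squares
from workcell import robot, cam, status
def proj(P,c):
    T=np.linalg.inv(c['T']); p=np.atleast_2d(P)@T[:3,:3].T+T[:3,3]
    q=np.c_[p[:,0],-p[:,1]]/-p[:,2:]; q=q*(1+c['k1']*(q**2).sum(1,keepdims=True))
    return q@np.diag(np.diag(c['K'])[:2])+c['K'][:2,2]
def ray(uv,c):
    K=c['K']; d=(np.array(uv,float)-K[:2,2])/np.diag(K)[:2]; q=d.copy()
    for _ in range(20): q=d/(1+c['k1']*(q@q))
    return c['T'][:3,3], c['T'][:3,:3]@np.array([q[0],-q[1],-1])
def onz(uv,c,z):
    o,d=ray(uv,c); return o+d*(z-o[2])/d[2]
def w(pose,P):  # stand->world
    x,y,a=pose; P=np.atleast_2d(P); R=np.array([[np.cos(a),-np.sin(a)],[np.sin(a),np.cos(a)]])
    return np.c_[P[:,:2]@R.T+[x,y],P[:,2]]
def st(pose,P):
    x,y,a=pose; R=np.array([[np.cos(a),-np.sin(a)],[np.sin(a),np.cos(a)]])
    return (np.array(P)[:2]-[x,y])@R
E
python3 - <<'E'
from h import *
cs,cd=cam.camera_info("scene"),cam.camera_info("side")
S=np.array([[46,50],[217,20],[357,390],[140,447]])/2.8+[205,160]
D=(np.array([[432,473],[650,522],[727,128]])-[395,0])/2.8+[230,165]
PS=np.array([[.1,-.31,.012],[-.1,-.31,.012],[-.1,.17,.012],[.1,.17,.012]])
PD=np.array([[-.1,-.31,.012],[.1,-.31,.012],[.1,.17,.012]])
for u in (0,1,2):
    f=lambda p:np.r_[(proj(w(p,PS),cs)-S).ravel()*(u!=1),(proj(w(p,PD),cd)-D).ravel()*(u!=0)]
    r=least_squares(f,[.6,0,0.]); print(u,r.x,np.round(r.fun,1))
p=r.x
print('post top',st(p,onz(np.array([190,40])/2.8+[205,160],cs,.083)),st(p,onz((np.array([516,345])-[395,0])/2.8+[230,165],cd,.083)))
for nm,P in (('knob',[.05,.04,.2]),('post0',[-.045,-.245,.083]),('stop',[-.045,.04,.032]),('lb',[-.045,-.05,.098])):
    W=w(p,[P]); print(nm,W,(proj(W,cs)-[205,160])*2.8,(proj(W,cd)-[230,165])*2.8+[395,0])
E
```

```text
0 [ 0.61051198  0.03630838 -0.28556443] [-0.4  0.3  0.2 -0.6  1.1  0.2 -0.9 -0.2 -0.  -0.  -0.  -0.   0.  -0. ]
1 [ 0.6079462   0.02913055 -0.27339943] [-0.  -0.  -0.  -0.   0.  -0.  -0.  -0.  -1.  -0.1  0.8  0.1  0.1 -0.2]
2 [ 0.60977717  0.03303901 -0.28054593] [-1.1 -0.2 -0.6 -1.3  0.8 -1.2 -0.9 -1.4 -1.  -2.   0.5 -1.4  0.9 -0.9]
post top [-0.04616274 -0.21336861] [-0.04584777 -0.21112721]
knob [[0.66889761 0.05763118 0.2       ]] [[150.30897905 179.83826147]] [[682.26610951  76.21323503]]
post0 [[ 0.49870081 -0.18992296  0.083     ]] [[181.42705348  19.42314827]] [[507.09596482 377.20670297]]
stop [[0.57761168 0.0839348  0.032     ]] [[257.71184604 267.38050979]] [[577.64182032 175.03646584]]
lb [[ 0.55269246 -0.0025466   0.098     ]] [[232.30049676 150.13363357]] [[559.1540912  198.66191124]]
```

Stand pose is about (0.610, 0.033, -0.28), with the post at stand y ≈ -0.212. I'll move above the post with the tool's x along the stand's x, so the jaws close along the track.

The rows are not in the units I measure in: shifts go in shares of 0.4 m and turns go in shares of pi/2 rad. I convert before sending: 0.0296 m / 0.4 = 0.074, -0.0263 m / 0.4 = -0.0658, 0.1087 rad / 1.5708 = 0.0692.

Call:
inch_along(
  segments=[
    {"dx": 0.074, "dy": -0.0658},
    {"dx": 0.074, "dy": -0.0658},
    {"dx": 0.074, "dy": -0.0658},
    {"dx": 0.074, "dy": -0.0658},
    {"dx": 0.074, "dy": -0.0658},
    {"dx": 0.074, "dy": -0.0658},
    {"dx": 0.074, "dy": -0.0658},
    {"dx": 0.074, "dy": -0.0658},
    {"dx": 0.074, "dy": -0.0658},
    {"dx": 0.074, "dy": -0.0658},
    {"dx": 0.074, "dy": -0.0658},
    {"dx": 0.074, "dy": -0.0658},
    {"dx": 0.074, "dy": -0.0658},
    {"dx": 0.074, "dy": -0.0658},
    {"spin": 0.0692},
    {"spin": 0.0692},
    {"spin": 0.0692},
    {"spin": 0.0692},
    {"spin": 0.0692},
    {"spin": 0.0692},
  ],
  jaw=0.06,
  squeeze=25,
)

```text
t: 1.77
position: [0.5064, -0.1585, 0.2307]
tcp_rot: [-3.142, 0.001, -0.286]
contact_force: [0.4, -0.3, 0.3]
width: 0.0606
gripper_force: 0.0
```

Call:
inch_along(
  segments=[
    {},
    {},
  ],
)

```text
t: 1.93
position: [0.5065, -0.1585, 0.2308]
tcp_rot: [-3.142, 0.0, -0.277]
contact_force: [-0.0, -1.3, 0.4]
width: 0.0599
gripper_force: 0.0
```

```bash
python3 - <<'E'
from h import *
s=status.read_state(); print(s['position'],s['tcp_rot'],s['contact_force'])
c=cam.camera_info("wrist"); print(c['T'],c['k1'])
np.save('c1.npy',c,allow_pickle=True)
cv2.imwrite("pics/w1.png",cam.snapshot("wrist")[:,:,::-1])
p=[.6098,.033,-.2805]; print(proj(w(p,[[-.0455,-.212,.083],[.05,.04,.2],[-.1,-.31,.012],[.1,-.31,.012]]),c))
E
```

```text
[ 0.50648899 -0.15854001  0.23078514] [-3.14156274e+00  3.35984140e-04 -2.77012740e-01] [-0.01693774 -1.28176064  0.41638502]
[[-2.73671498e-01  9.30258607e-01  2.44382561e-01  5.75350492e-01]
 [-9.61823222e-01 -2.64694196e-01 -6.95202972e-02 -1.78653949e-01]
 [ 1.47906887e-05 -2.54078546e-01  9.67183588e-01  3.84080064e-01]
 [ 0.00000000e+00  0.00000000e+00  0.00000000e+00  1.00000000e+00]] 0.011688254222131982
[[ 276.33148229  202.04997764]
 [-219.5019596    70.24399774]
 [ 358.622896    233.13774834]
 [ 371.6141684    49.66333217]]
```

View pics/w1.png

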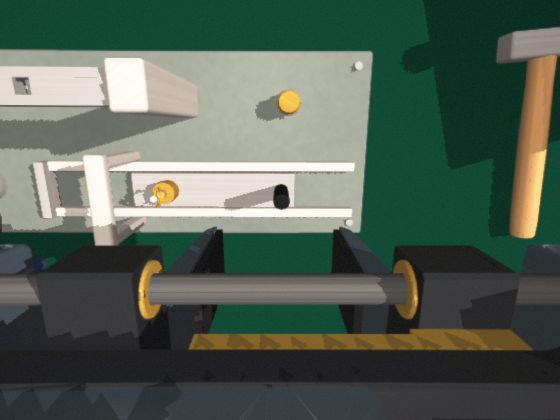

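The wrist picture shows the plate corners at about (372,52) and (360,233), within 2 px of prediction. The post's top is near (282,203), the loupe is at (289,102), and the upper plate edge runs along row 52. I'll refine from these.

```bash
python3 - <<'E'
from h import *
c=np.load('c1.npy',allow_pickle=True).item(); im=cv2.imread("pics/w1.png")
g=im[170:222,265:300].max(2)
m=(g<45).astype(np.uint8); n,l,s,ct=cv2.connectedComponentsWithStats(m); print(s+[265,170,0,0,0])
A=onz([372,52],c,.012);B=onz([5,51],c,.012);C=onz([360,233],c,.012)
print(A,B,C,np.arctan2(-(B-A)[0],(B-A)[1]),np.linalg.norm(A-C))
d=(A-B)[:2];e=(A-C)[:2];print(np.arctan2(e[1],e[0]))
for r in (203,205):
  W=onz([281.5,r],c,.083);print(W)
for p in ([.6098,.033,-.2805],[.6098,.033,-.277]): print(st(p,W),st(p,A),st(p,C))
E
```

```text
[[ 265  170   35   52 1553]
 [ 274  185   15   23  267]]
[ 0.6177928  -0.29250884  0.012     ] [0.72128574 0.07154204 0.012     ] [ 0.42761034 -0.23881475  0.012     ] -0.2769745425860495 0.19761685659578565
-0.2751673892175923
[ 0.50517157 -0.16255117  0.083     ]
[ 0.50330346 -0.16202579  0.083     ]
[-0.04834417 -0.21688572] [ 0.09779303 -0.31057433] [-0.09982102 -0.31162814]
[-0.04910297 -0.21671518] [ 0.09670542 -0.3109147 ] [-0.1009111  -0.31127686]
```

Post is at about (0.508, -0.163), so nearly below the TCP. Descending and gripping.

Scaled: 0.03 m / 0.4 = 0.075, 0.003 m / 0.4 = 0.0075.

Call:
inch_along(
  segments=[
    {"dx": 0.005, "dy": 0.0075, "dz": 0.075},
    {"dz": 0.075},
    {"dz": 0.075},
    {"dz": 0.075},
    {"dz": 0.0625},
    {"dz": 0.05},
    {},
    {},
  ],
)

```text
t: 2.65
position: [0.5072, -0.1619, 0.0655]
tcp_rot: [-3.141, 0.002, -0.278]
contact_force: [0.4, -0.5, 0.5]
width: 0.0599
gripper_force: 0.0
```

Call:
inch_along(
  segments=[
    {},
    {},
    {},
    {},
    {},
    {},
  ],
  jaw=0.0,
  squeeze=25,
)

```text
t: 3.15
position: [0.5079, -0.1621, 0.0663]
tcp_rot: [3.142, -0.001, -0.28]
contact_force: [-0.9, 0.7, 0.1]
width: 0.023
gripper_force: 0.0
```

Call:
inch_along(
  segments=[
    {},
    {},
    {},
    {},
  ],
)

```text
t: 3.48
position: [0.5078, -0.1621, 0.0661]
tcp_rot: [3.142, -0.0, -0.28]
contact_force: [-1.9, -0.1, 5.6]
width: 0.0157
gripper_force: 25.0
```

Call:
inch_along(
  segments=[
    {"dy": -0.025},
    {"dy": -0.025},
    {"dy": -0.025},
    {"dy": -0.025},
    {"dy": -0.025},
    {"dy": -0.025},
    {"dy": -0.025},
    {},
    {},
  ],
)

```text
t: 4.23
position: [0.5272, -0.0942, 0.0661]
tcp_rot: [-3.141, 0.0, -0.28]
contact_force: [-1.4, 2.4, 6.5]
width: 0.0155
gripper_force: 25.0
```

Scaled: -0.004 m / 0.4 = -0.01.

Call:
inch_along(
  segments=[
    {"dy": -0.01},
    {"dy": -0.01},
    {"dy": -0.01},
    {},
  ],
)

```text
t: 4.57
position: [0.5305, -0.0828, 0.0661]
tcp_rot: [-3.142, 0.0, -0.28]
contact_force: [-1.7, 2.0, 6.4]
width: 0.0155
gripper_force: 25.0
```

Call:
inch_along(
  segments=[
    {"dy": -0.005},
    {"dy": -0.005},
    {},
  ],
)

```text
t: 4.82
position: [0.5316, -0.0792, 0.0661]
tcp_rot: [-3.142, 0.0, -0.28]
contact_force: [-2.9, 2.8, 6.5]
width: 0.0157
gripper_force: 25.0
```

Call:
inch_along(
  segments=[
    {"dy": -0.005},
    {"dy": -0.005},
    {},
  ],
)

```text
t: 5.07
position: [0.5324, -0.0763, 0.0661]
tcp_rot: [3.14, 0.0, -0.279]
contact_force: [-5.0, -12.6, 8.5]
width: 0.0158
gripper_force: 25.0
```

Scaled: -0.001 m / 0.4 = -0.0025.

Call:
inch_along(
  segments=[
    {"dy": -0.0025},
    {},
    {},
  ],
)

```text
t: 5.32
position: [0.5324, -0.0762, 0.0661]
tcp_rot: [3.139, 0.001, -0.279]
contact_force: [-8.6, -24.3, 8.9]
width: 0.0155
gripper_force: 25.0
```

Call:
inch_along(
  segments=[
    {"dy": 0.0038},
    {},
  ],
)

```text
t: 5.48
position: [0.5324, -0.0764, 0.0661]
tcp_rot: [3.141, 0.0, -0.281]
contact_force: [-2.6, -1.3, 6.6]
width: 0.0154
gripper_force: 25.0
```

Call:
inch_along(
  segments=[
    {},
    {},
    {},
    {},
    {},
  ],
  jaw=0.04,
)

```text
t: 5.9
position: [0.5325, -0.076, 0.0659]
tcp_rot: [-3.142, 0.0, -0.28]
contact_force: [0.2, 0.1, 0.1]
width: 0.0395
gripper_force: 0.0
```

The stop gives a hard 24 N at zero motion, so the slide is home. Now lift, and go near the knob for a close look.

Scaled: -0.035 m / 0.4 = -0.0875, -0.03 m / 0.4 = -0.075.

Call:
inch_along(
  segments=[
    {"dz": -0.075},
    {"dz": -0.0875},
    {"dz": -0.0875},
    {"dz": -0.0875},
    {"dz": -0.0875},
    {"dz": -0.0875},
    {"dx": 0.0125, "dy": -0.075, "dz": -0.0375},
    {"dx": 0.025, "dy": -0.075},
    {"dx": 0.0375, "dy": -0.075},
    {"dx": 0.0375, "dy": -0.075},
    {"dx": 0.025, "dy": -0.0625},
    {"dx": 0.0125, "dy": -0.0525},
    {},
    {},
  ],
  jaw=0.06,
)

```text
t: 7.07
position: [0.6361, 0.0677, 0.2855]
tcp_rot: [3.141, 0.001, -0.279]
contact_force: [-0.2, -0.3, -0.8]
width: 0.0599
gripper_force: 0.0
```

```bash
python3 - <<'E'
from h import *
s=status.read_state(); print(s['position'],s['tcp_rot'])
c=cam.camera_info("wrist"); np.save('c2.npy',c,allow_pickle=True)
cv2.imwrite("pics/w2.png",cam.snapshot("wrist")[:,:,::-1])
print(proj(w([.6098,.033,-.2805],[[.05,.04,.2],[.05,0,.15],[-.045,0,.075]]),c))
E
```

```text
[0.63614388 0.06766266 0.28547138] [ 3.14132077e+00  6.20855301e-04 -2.78953189e-01]
[[277.76242867 176.945894  ]
 [323.20590034 168.13111194]
 [311.61542702 240.7516046 ]]
```

View pics/w2.png

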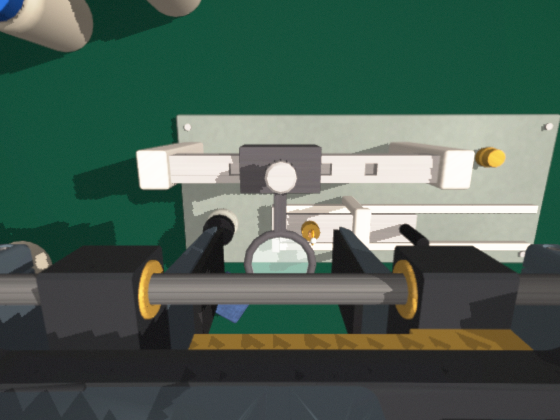

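The knob's top disc is centred at (281,177), 3 px right of prediction. The ring is at (310,230), and the tube's free holes are right of the section at about (333,169) and (371,169).

```bash
python3 - <<'E'
from h import *
c=np.load('c2.npy',allow_pickle=True).item(); im=cv2.imread("pics/w2.png")
m=(im[155:200,255:307].min(2)>140).astype(np.uint8)
cs,_=cv2.findContours(m,cv2.RETR_EXTERNAL,cv2.CHAIN_APPROX_NONE)
for k in cs:
  if cv2.contourArea(k)>100:
    (x,y),r=cv2.minEnclosingCircle(k);print(x+255,y+155,r)
for uv in ([281,177],): 
  W=onz(uv,c,.2); d=W[:2]-[.6361,.0677]; a=-.279
  print(W,'tool dx',d@[np.cos(a),np.sin(a)],'dy',-(d@[-np.sin(a),np.cos(a)]))
E
```

```text
280.9851493835449 176.9455451965332 16.084753036499023
[0.66822781 0.05532713 0.2       ] tool dx 0.03429288897476729 dy 0.003046608448281085
```

Scaled: 0.025 m / 0.4 = 0.0625, 0.017 m / 0.4 = 0.0425.

Call:
inch_along(
  segments=[
    {"dx": 0.0425, "dy": 0.0038},
    {"dx": 0.0425, "dy": 0.0038},
    {"dz": 0.0625},
    {"dz": 0.0625},
    {"dz": 0.0625},
    {"dz": 0.0325},
    {"dz": 0.0225},
    {},
    {},
  ],
)

```text
t: 7.87
position: [0.6682, 0.0543, 0.1897]
tcp_rot: [-3.141, -0.0, -0.281]
contact_force: [1.7, -0.1, -0.5]
width: 0.06
gripper_force: 0.0
```

Call:
inch_along(
  segments=[
    {},
    {},
    {},
    {},
    {},
    {},
    {},
  ],
  jaw=0.0,
  squeeze=30,
)

```text
t: 8.45
position: [0.6681, 0.0547, 0.1892]
tcp_rot: [-3.141, -0.0, -0.28]
contact_force: [0.1, 0.4, 3.3]
width: 0.0231
gripper_force: 30.0
```

Scaled: -0.003 m / 0.4 = -0.0075, -0.0025 m / 0.4 = -0.0063.

Call:
inch_along(
  segments=[
    {"dz": -0.0075},
    {"dz": -0.0075},
    {"dz": -0.0075},
    {"dz": -0.0063},
    {},
    {},
  ],
)

```text
t: 8.95
position: [0.6679, 0.0546, 0.2004]
tcp_rot: [-3.142, -0.0, -0.28]
contact_force: [3.7, 0.4, -5.9]
width: 0.0232
gripper_force: 30.0
```

Call:
inch_along(
  segments=[
    {"dy": 0.01},
    {"dy": 0.01},
    {},
  ],
)

```text
t: 9.2
position: [0.6655, 0.0461, 0.2003]
tcp_rot: [3.141, 0.0, -0.281]
contact_force: [1.7, -2.9, -6.0]
width: 0.0229
gripper_force: 30.0
```

Scaled: 0.006 m / 0.4 = 0.015, 0.005 m / 0.4 = 0.0125.

Call:
inch_along(
  segments=[
    {"dy": 0.015},
    {"dy": 0.015},
    {"dy": 0.015},
    {"dy": 0.015},
    {"dy": 0.0125},
    {"dy": 0.0063},
    {},
    {},
  ],
)

```text
t: 9.87
position: [0.6569, 0.0162, 0.2004]
tcp_rot: [3.141, 0.0, -0.281]
contact_force: [3.5, -2.3, -6.7]
width: 0.0231
gripper_force: 30.0
```

Scaled: 0.002 m / 0.4 = 0.005, 0.001 m / 0.4 = 0.0025.

Call:
inch_along(
  segments=[
    {"dz": 0.005},
    {"dz": 0.005},
    {"dz": 0.0025},
    {},
  ],
)

```text
t: 10.2
position: [0.657, 0.0167, 0.1951]
tcp_rot: [3.141, 0.0, -0.28]
contact_force: [3.6, -1.7, -4.7]
width: 0.0228
gripper_force: 30.0
```

Call:
inch_along(
  segments=[
    {"dz": 0.005},
    {"dz": 0.005},
    {"dz": 0.005},
    {},
    {},
  ],
)

```text
t: 10.62
position: [0.6571, 0.0167, 0.1894]
tcp_rot: [-3.141, -0.0, -0.28]
contact_force: [4.3, -0.7, -4.5]
width: 0.0233
gripper_force: 30.0
```

Scaled: 0.0005 m / 0.4 = 0.0013.

Call:
inch_along(
  segments=[
    {"dz": 0.0013},
    {"dz": 0.0013},
    {},
    {},
  ],
)

```text
t: 10.95
position: [0.6572, 0.0167, 0.1892]
tcp_rot: [-3.141, -0.0, -0.28]
contact_force: [0.1, -1.4, 5.3]
width: 0.0229
gripper_force: 30.0
```

Call:
inch_along(
  segments=[
    {"dz": 0.0013},
    {},
    {},
  ],
)

```text
t: 11.2
position: [0.6573, 0.0168, 0.1891]
tcp_rot: [-3.141, -0.0, -0.28]
contact_force: [-2.8, -0.3, 11.0]
width: 0.0229
gripper_force: 30.0
```

```bash
python3 - <<'E'
from h import *
c=cam.camera_info("side"); im=cam.snapshot("side"); im2=cam.snapshot("scene")
a=cv2.resize(im[165:360,230:370],None,fx=2.8,fy=2.8,interpolation=cv2.INTER_CUBIC); b=cv2.resize(im2[160:325,205:345],None,fx=2.8,fy=2.8,interpolation=cv2.INTER_CUBIC)
o=np.zeros((560,790,3),np.uint8);o[:b.shape[0],:392]=b;o[:546,395:787]=a
cv2.imwrite("pics/s3.png",o[:,:,::-1])
E
```

```text
(no output)
```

View pics/s3.png

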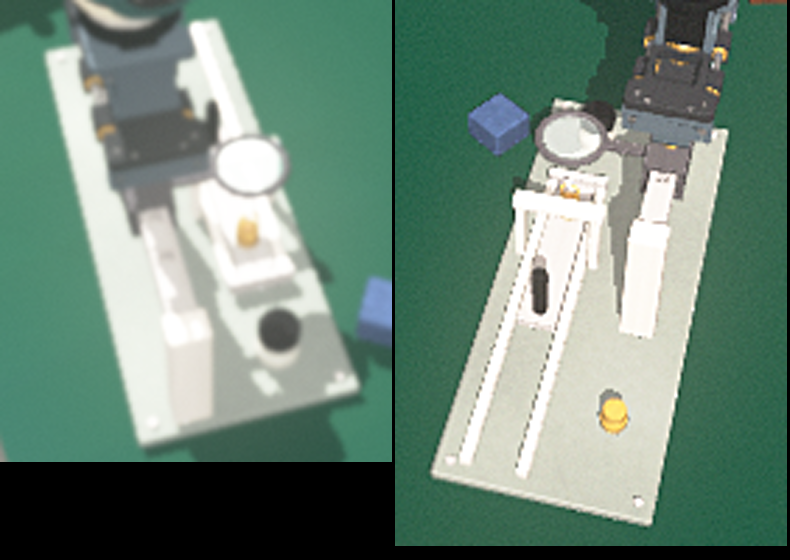

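The crops show the slide home, with the post at (540,285) outside the light bar. The lens has moved to about (571,135) beside the stop, and the bystanders are unmoved. The knob bottomed at its original seated height (0.189) and is held down with 11 N.

```bash
python3 -c "
from workcell import robot, cam, status
print(robot.sign_off())"
```

```text
the job is handed in; nothing more can be done
None
```

I handed the job in at about 11 s: the ring slide is home against its stop, and the magnifier section is one hole nearer the ring with the pin fully down and the knob still gripped and held down with about 11 N. No bystander visible in the last pictures had moved (jar_a, the bench block and the hammer were outside those crops), and no verdict was returned.

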